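# Switch the dust-extraction selector to the yellow line and start it

## Robot

A 7-joint arm with a two-finger parallel gripper is mounted at the origin on the work surface. World frame = base frame: x ahead of the robot, y to its left, z up, the work surface at z = 0. Lengths are in m, angles in rad, forces in N, time in s.
With the tool pointing down it reaches from about 0.4 to 0.75 m from the base axis. Payload 19.5 kg.
Tool frame: the origin (TCP) lies between the finger pads; the fingertips stand bot.nose_length ahead of it and the grasp point (between the pads) lies 8 mm behind it (bot.nose_length is the distance from the TCP to the fingertips, in m); z points along the fingers, y is the direction in which the jaws open and shut (so a half turn about z gives the same grasp; the last joint's range is limited). The gripper opens to 85 mm and grips with 20 to 120 N. Pads are 22 mm wide; open, the fingers measure 114 mm over their backs; the gripper's body (76 mm by 85 mm) begins 54 mm behind the grasp point. The pads swing forward as they close: fully open they stand 13 mm farther back than shut.
Start: joints at [1.213, 0.707, -0.028, 1.485, 0.022, 0.951, -0.075], TCP at [0.179, -0.547, 0.242] pointing down, gripper open.
Joint ranges: [-2.71, 2.71], [-0.32, 2.16], [-1.57, 1.52], [0, 2.45], [-1.46, 4.6], [0, 2.02], [-2.83, 2.83]. Speed limits (rad/s): [1.89, 1.89, 2.57, 2.57, 3.01, 3.01, 3.01].

## Interface

Orientations are given as a unit quaternion [x, y, z, w].
In Python, from bench import observe, imaging, bot gives the robot as it stands.
- The arm moves only by the tool send_rows, never from a script. Its argument "increments" is a list of rows, each a list of 5 numbers: the finger opening in m, from 0 to 0.0854, then the shift along the tool's x, y, z in m, then the turn about the tool's z in degrees. A call has 1 to 10 rows; each row shifts and turns the pose as measured when the row begins, along the tool's axes as they then stand; what a row does not reach is not made up. A row lasts 1/8 s, in which the tool goes at most 62.5 mm and 10.7 degrees, less where a joint would pass 70% of its speed; a pose out of reach is approached as far as the arm can. A call with a gripper value outside its range is refused whole. The fingers move at their own pace and stop on an object; the grip force is fixed at half the most. Time passes only in rows, so rows that do not move let the fingers close. It gives the time, the measured TCP pose, the force and the opening at its end, in the units of the state.
- observe(): the state, without advancing time (a new reading comes with each control period).
- imaging.get_image(name): name is "scene" or "top"; returns a dict with "frame" (384x512x3 uint8, blue, green, red), "depth" (384x512 float32, m along the optical axis (not along the pixel's ray), 0 where there is no reading), "intrinsics" (3x3 intrinsics, pixels), "k1" (the pictures are not rectified: a ray, as slopes to the right and down, at radius r is drawn at 1 + k1 r^2 times it, then the intrinsics apply), "eye" and "rotation" of the camera in the world. Camera axes: x right, y up, looking along -z (the intrinsics and any distortion apply to the point x, -y, -z); pixel columns grow to the right and rows downward; lengths in m; the calibration is good to about 2 mm. A picture is of the moment at which its call begins.
- bot.sign_off(): hands the job in, once; it reports no verdict.
The state is a dict: "t": time; "q": joint angles; "qvel": joint speeds; "effort": joint torques, N m; "ee_pos": TCP position; "ee_rot": TCP orientation; "force": force on the tool from outside, world axes, zero at the start; "wrist_torque": the same for the moment, N m; "opening": finger opening in m.
Only numpy, scipy, OpenCV 4.12 (cv2) and the standard library are available. Lean on these libraries where they do the work, as an engineer would, in place of code of your own. Each camera call takes 0.05 s, during which the arm holds its last target. There are 200 camera calls.

## Task

On the grey dust-extraction box, push the dial's upright orange tab round with the fingers, click by click, until its pointer has clicked to rest at the yellow tag; never pinch the tab. Only then press the green start button fully in, let it come back out, and leave the pointer at yellow. Do not move the things standing around: the tape measure, the tub and the coupler on the box.

Things in the scene. Friction and masses are not known exactly. Their poses are not given: they have to be found in the camera images.
- selector_box: Grey box bolted to the bench, 240 (x) x 360 (y) x 75 mm tall; origin at the centre of its underside, z up. The dial's vertical axis is at x 0, y -45 mm of this frame, the start button at x 30, y 120 mm. Black hose stubs stick out 40 mm from its +x face and 45 mm from its -y face, all below its top.
- dial (a joint): Dial angle in rad, counter-clockwise positive from above. At q the tab points to (sin q, -cos q) in the box frame. A sprung roller clicks it to rest every 0.698 rad (40 degrees), from -120 to 120 degrees; past half way it springs on by itself. It takes 3 to 6 N at the tab. End stops at +-126 degrees: it cannot pass the box's +y side. It starts at -40, 0 or 40 degrees.
- tab_mid (a point): Middle of the top edge of the upright orange tab, 59 mm from the dial's axis, 125 mm above the bench. The tab is a radial plate 14 mm thick in the turning direction, 30 to 88 mm from the axis, rising 50 mm above the box's top. The black disc below has 60 mm radius, its top 13 mm above the box's top. A white line on the tab's top edge points outwards.
- pointer (a point): The point on the box's top that the tab points at: 100 mm from the dial's axis, 78 mm above the bench. It falls on a tag's centre when the dial is at that tag's click. White tags mark -40, 0 and 40 degrees; the coloured tags are at -120, -80, 80 and 120 degrees in any order.
- side_plus: The half of the tab on the clockwise side (seen from above), 7 mm thick, 50 mm long, 46 mm tall: pushing on its face turns the dial counter-clockwise (joint grows). Origin at the middle of its lower edge, 59 mm from the axis, 79 mm above the bench.
- side_minus: The half of the tab on the counter-clockwise side: pushing on its face turns the dial clockwise (joint falls). Same size; origin as for the other.
- end_in: The tab's inner end plate, facing the axis, 4 mm thick, 14 mm wide, 46 mm tall; origin at the middle of its lower edge, 32 mm from the axis.
- end_out: The tab's outer end plate, facing outwards, same size; origin at the middle of its lower edge, 86 mm from the axis.
- tag_yellow: Yellow round tag, 26 mm across, 3 mm thick, fixed on the box's top 100 mm from the dial's axis; origin at the centre of its underside. The one to choose.
- tag_red: Red round tag, same size and kind.
- tag_blue: Blue round tag, same size and kind.
- tag_green: Green round tag, same size and kind.
- start (a joint): Travel of the green start button in m: 0 out, 0.006 fully in. A spring brings it back; fully in takes 5 N.
- start_top (a point): Centre of the top of the green start button, 36 mm across, in a black collar of 52 mm; 93 mm above the bench (18 mm above the box's top, 6 mm above the collar).
- tape_measure: Red tape measure, about 80 x 36 x 62 mm tall, loose on the bench by the -y end of the box; origin at the centre of its underside.
- screw_tub: White open tub, 80 mm across, 85 mm tall, loose on the bench by the +y end of the box; origin at the centre of its underside.
- spare_coupler: Metal coupler, 32 mm across, 44 mm tall, loose on the box's top, about 110 mm from the start button; origin at the centre of its underside.

How it is judged:
By the outcome, as a careful person would: the job done as asked, in the order asked, and still so for the second after the job is handed in, with the robot touching nothing.
It also fails if it takes over 56 s, if anything falls off the work surface, if the arm or the gripper's body presses on something with over 40 N, if the wrist force passes 120 N, or if a joint passes its speed limit or range.

## Working session

There is one attempt and no reset: what is moved stays moved. The work goes in short steps, Python scripts to look and compute and a tool call to move; the robot and the scene stay as the last step left them, time stands still between calls to the robot, and variables do not carry over. Pictures are saved under pics/ and viewed, about 8 in all and at most 12, crops included, and the job is handed in when it is done.

Besides the shell and the picture viewer there is one more tool, called as name(argument=value, ...) on one line, values as JSON. send_rows: Moves the arm, as the interface text tells. Its arguments: {"type":"object","properties":{"increments":{"type":"array"}},"required":["increments"]}

```bash
mkdir -p pics; cat > h.py <<'E'
import numpy as np, cv2
from bench import observe, imaging, bot
def proj_ray(im,u,v):
    K=im["intrinsics"]; xd=(u-K[0,2])/K[0,0]; yd=(v-K[1,2])/K[1,1]
    x,y=xd,yd
    for _ in range(20):
        r2=x*x+y*y; s=1+im["k1"]*r2; x,y=xd/s,yd/s
    return np.array([x,-y,-1.])
def pt(im,u,v,d=None,z=None):
    r=proj_ray(im,u,v); R=np.array(im["rotation"]); e=np.array(im["eye"]); w=R@r
    if z is not None: return e+w*(z-e[2])/w[2]
    if d is None:
        p=im["depth"][int(v)-1:int(v)+2,int(u)-1:int(u)+2]; d=np.median(p[p>0])
    return e+w*d
E
python3 - <<'E'
from h import *
import pickle
for n in("scene","top"):
    im=imaging.get_image(n); pickle.dump(im,open(n+"0.pkl","wb"))
    cv2.imwrite(f"pics/{n}0.png",cv2.resize(im["frame"],(800,600)))
    print(n,im["eye"],im["rotation"],im["intrinsics"],im["k1"])
print(observe(),bot.nose_length)
E
```

```text
scene [1.51025719 0.10174276 0.68291452] [0.32081317 0.36018862 0.64450172 0.59326267] [[494.76381718   0.         253.78750882]
 [  0.         494.76381718 195.24077653]
 [  0.           0.           1.        ]] -0.15963267038441695
top [0.39745066 0.01336569 1.06162702] [ 0.07668846 -0.07211232 -0.6622924   0.74181363] [[445.07866233   0.         257.14098948]
 [  0.         445.07866233 194.14465203]
 [  0.           0.           1.        ]] -0.029163708009520062
{'t': 0.1, 'q': array([ 1.21328234,  0.70702606, -0.02759394,  1.48492727,  0.02203284,
        0.95089665, -0.07545513]), 'qvel': array([-0.00063084, -0.00171429,  0.00051334, -0.00080137,  0.00189903,
        0.00088758, -0.00168567]), 'effort': array([ 2.10524595e-03, -8.84284115e+01,  1.23638090e+00, -2.36450207e+01,
        1.69380329e-02,  5.13955514e-03,  8.70601912e-05]), 'ee_pos': array([ 0.17850633, -0.54636568,  0.24188875]), 'ee_rot': array([ 9.87554905e-01,  1.57273908e-01, -1.09190286e-04, -4.64536307e-04]), 'force': array([-0.18829725, -0.96928801, -0.87471514]), 'wrist_torque': array([-0.01243248, -0.00443915, -0.03569584]), 'opening': 0.0854272844280126} 0.011
```

View pics/top0.png

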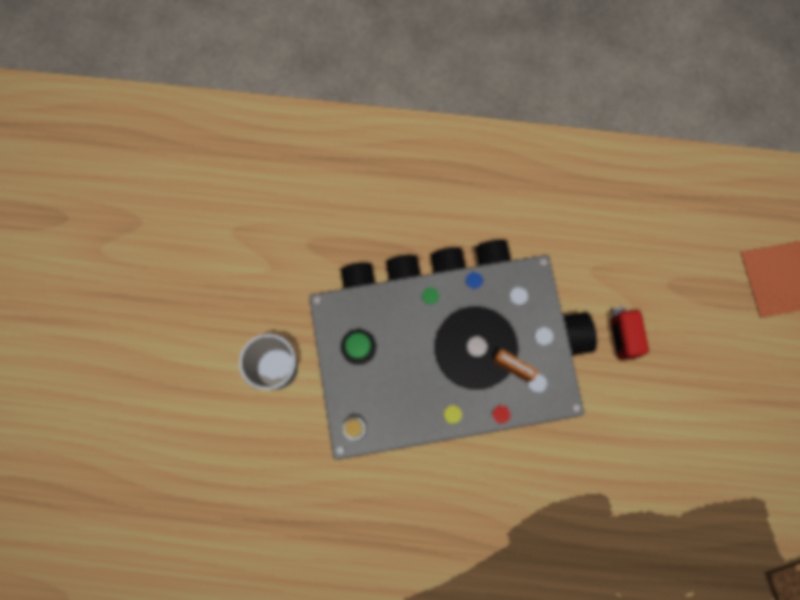

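View pics/scene0.png

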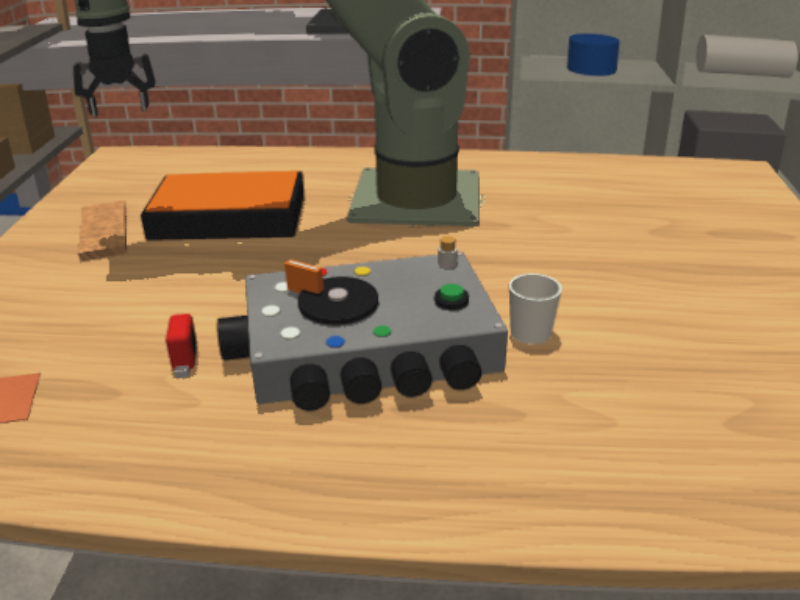

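```bash
cat >> h.py <<'E'
from scipy.spatial.transform import Rotation as Ro
_pt=pt
def pt(im,u,v,d=None,z=None):
    im=dict(im); 
    R=np.array(im["rotation"])
    if R.size==4: im["rotation"]=Ro.from_quat(R).as_matrix()
    return _pt(im,u,v,d,z)
def P(im,U,V,**k): return pt(im,U*.64,V*.64,**k)
E
python3 - <<'E'
from h import *
import pickle
np.set_printoptions(precision=4,suppress=True)
t=pickle.load(open("top0.pkl","rb")); s=pickle.load(open("scene0.pkl","rb"))
T=dict(hub=(477,346,.09),blue=(474,280,.078),green=(430,296,.078),yellow=(453,414,.078),red=(501,414,.078),w0=(544,336,.078),w40=(519,296,.078),wm40=(538,383,.078),start=(357,346,.093),c1=(317,300,.075),c2=(544,262,.075),c3=(577,408,.075),c4=(340,451,.075),coup=(354,428,.119),tape=(630,335,.062),tabin=(501,352,.125),tabout=(536,376,.125))
for k,(u,v,z) in T.items(): print(k,P(t,u,v,z=z),P(t,u,v))
print()
S=dict(hub=(338,294,.09),blue=(335,342,.078),green=(382,331,.078),yellow=(362,271,.078),start=(452,292,.093),w0=(271,310,.078))
for k,(u,v,z) in S.items(): print(k,P(s,u,v,z=z),P(s,u,v))
g=lambda k:P(t,T[k][0],T[k][1],z=T[k][2])[:2]
# fit box frame
B={'start':(30,120),'hub':(0,-45)}
for n,a in dict(yellow=-120,red=-80,wm40=-40,w0=0,w40=40,blue=80,green=120).items():
    a=np.radians(a); B[n]=(100*np.sin(a),-45-100*np.cos(a))
A=np.array([B[k] for k in B])/1000; W=np.array([g(k) for k in B])
ca,cw=A.mean(0),W.mean(0); H=(A-ca).T@(W-cw)
th=np.arctan2(H[0,1]-H[1,0],H[0,0]+H[1,1]); R=np.array([[np.cos(th),-np.sin(th)],[np.sin(th),np.cos(th)]])
o=cw-R@ca; print("th",np.degrees(th),"o",o); print((W-(A@R.T+o))*1000)
print("axis",R@[0,-.045]+o,"start",R@[.03,.12]+o)
E
```

```text
hub [ 0.5556 -0.0809  0.09  ] [ 0.555  -0.0806  0.0934]
blue [ 0.6538 -0.069   0.078 ] [ 0.654  -0.069   0.0774]
green [ 0.6227 -0.0077  0.078 ] [ 0.623  -0.0077  0.0769]
yellow [ 0.4579 -0.0573  0.078 ] [ 0.4579 -0.0574  0.0775]
red [ 0.4654 -0.1243  0.078 ] [ 0.4655 -0.1244  0.0773]
w0 [ 0.5828 -0.1765  0.078 ] [ 0.583  -0.1767  0.0768]
w40 [ 0.6374 -0.1362  0.078 ] [ 0.6378 -0.1364  0.0765]
wm40 [ 0.5146 -0.1728  0.078 ] [ 0.5149 -0.1733  0.0754]
start [0.536  0.0871 0.093 ] [0.5356 0.0869 0.096 ]
c1 [0.5989 0.1547 0.075 ] [0.5988 0.1546 0.0753]
c2 [ 0.6936 -0.1694  0.075 ] [ 0.6931 -0.1691  0.0766]
c3 [ 0.4859 -0.2308  0.075 ] [ 0.4858 -0.2305  0.0763]
c4 [0.3897 0.0935 0.075 ] [0.3897 0.0935 0.0753]
coup [0.4221 0.0753 0.119 ] [0.422  0.0752 0.1196]
tape [ 0.6015 -0.305   0.062 ] [ 0.6018 -0.3054  0.0608]
tabin [ 0.5453 -0.1107  0.125 ] [ 0.546  -0.1113  0.1205]
tabout [ 0.5181 -0.1605  0.125 ] [ 0.5183 -0.1608  0.1232]

hub [ 0.5533 -0.0797  0.09  ] [ 0.5596 -0.0786  0.0938]
blue [ 0.6586 -0.0682  0.078 ] [ 0.654  -0.0691  0.0747]
green [ 0.6275 -0.007   0.078 ] [ 0.6234 -0.0075  0.0752]
yellow [ 0.4626 -0.0563  0.078 ] [ 0.4588 -0.0568  0.0758]
start [0.5413 0.0873 0.093 ] [0.5439 0.0874 0.0946]
w0 [ 0.5849 -0.1747  0.078 ] [ 0.5831 -0.1752  0.0768]
th 16.50991339761734 o [ 0.5418 -0.0373]
[[-0.4376  0.8439]
 [ 1.0121 -0.4602]
 [ 0.6057 -0.2181]
 [ 0.3677  0.8261]
 [-0.1159 -0.6161]
 [-0.1701 -0.1597]
 [-0.5247 -0.5472]
 [-0.0952  0.1256]
 [-0.642   0.2057]]
axis [ 0.5545 -0.0805] start [0.5364 0.0863]
```

send_rows(increments=[[0,0.05,-0.025,0,0],[0,0.05,-0.025,0,0],[0,0.05,-0.025,0,0],[0,0.05,-0.025,0,0],[0,0.05,-0.025,0,0],[0,0.05,-0.025,0,0],[0,0.05,-0.025,0,0],[0,0.05,-0.025,0,0],[0,0.05,-0.025,0,0],[0,0.04,-0.02,0,0]])

```text
t: 1.35
ee_pos: [0.5778, -0.1511, 0.2394]
ee_rot: [0.988, 0.154, -0.002, -0.001]
force: [-0.2, -0.8, 0.4]
opening: -0.0002
```

send_rows(increments=[[0,0,0,0,-10],[0,0,0,0,-10],[0,0,0,0,-10],[0,0,0,0,-10],[0,0,0,0,-8],[0,0,0,0,0]])

```text
t: 2.1
ee_pos: [0.5792, -0.1467, 0.2368]
ee_rot: [0.831, 0.556, -0.002, -0.004]
force: [-0.2, 0.6, -0.4]
opening: 0.0002
```

send_rows(increments=[[0,0,0,0.05,0],[0,0,0,0.045,0],[0,0,0,0.02,0],[0,0,0,0.01,0],[0,0,0,0.0,0]])

```text
t: 2.72
ee_pos: [0.5785, -0.1464, 0.1085]
ee_rot: [0.836, 0.549, -0.002, -0.003]
force: [-0.0, 0.3, 0.0]
opening: 0.0002
```

```bash
cat >> h.py <<'E'
np.set_printoptions(precision=4,suppress=True)
AX=np.array([.5545,-.0805])
def rel(p,s=None):
    s=s or observe(); R=Ro.from_quat(s["ee_rot"]).as_matrix(); return R.T@(np.array(p)-s["ee_pos"])
def arc(phi0,phi1,r,off,z,n):
    "per-row tool increments: poker trails tab plane at phi by off, tool x at phi+180"
    def pose(f):
        a=np.radians(f); u=np.array([np.cos(a),np.sin(a)]); m=np.array([np.sin(a),-np.cos(a)])
        return np.r_[AX+r*u-off*m,z]
    ph=np.linspace(phi0,phi1,n+1)
    print("to start",rel(pose(phi0)))
    for a,b in zip(ph,ph[1:]):
        R=Ro.from_euler('z',np.radians(a+180)).as_matrix()@np.diag([1,-1,-1]); print(R.T@(pose(b)-pose(a)),a-b)
E
python3 - <<'E'
from h import *
s=observe(); print(s["t"],s["ee_pos"],s["ee_rot"],s["force"])
arc(-113.5,-143.5,62,.0,.107,1) if 0 else None
arc(-113.5,-143.5,.062,.022,.107,6)
im=imaging.get_image("scene"); cv2.imwrite("pics/s1.png",cv2.resize(im["frame"][130:290,130:370],(800,533)))
E
```

```text
2.725 [ 0.5785 -0.1464  0.1085] [ 0.8361  0.5485 -0.0019 -0.0031] [-0.0012  0.2523  0.0484]
to start [-0.0111 -0.0263  0.0017]
[-0.0017 -0.0055  0.    ] 5.0
[-0.0017 -0.0055  0.    ] 5.0
[-0.0017 -0.0055  0.    ] 5.0
[-0.0017 -0.0055  0.    ] 5.0
[-0.0017 -0.0055  0.    ] 5.0
[-0.0017 -0.0055  0.    ] 5.0
```

View pics/s1.png

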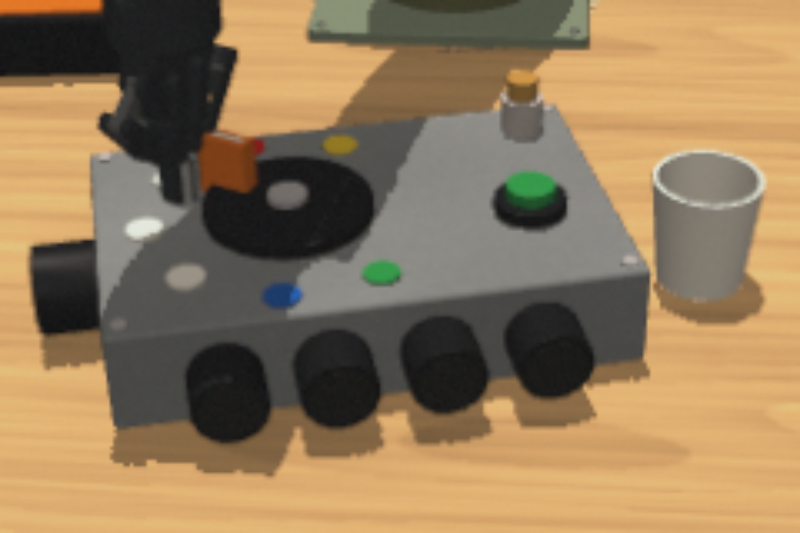

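send_rows(increments=[[0,-0.006,-0.007,0,0],[0,-0.005,-0.007,0,0],[0,0,-0.007,0,0],[0,0,-0.005,0,0],[0,-0.0015,-0.006,0,5],[0,-0.0015,-0.006,0,5]])

```text
t: 3.52
ee_pos: [0.5376, -0.1446, 0.1118]
ee_rot: [0.882, 0.471, 0.0, -0.0]
force: [2.8, -3.9, -2.4]
opening: 0.0
```

```bash
python3 - <<'E'
from h import *
arc(-123.5,-143.5,.062,.022,.107,4)
E
```

```text
to start [0.0008 0.0007 0.0048]
[-0.0017 -0.0055  0.    ] 5.0
[-0.0017 -0.0055  0.    ] 5.0
[-0.0017 -0.0055  0.    ] 5.0
[-0.0017 -0.0055  0.    ] 5.0
```

send_rows(increments=[[0,-0.0015,-0.006,0.001,5],[0,-0.0015,-0.006,0.001,5],[0,-0.0015,-0.006,0.001,5],[0,0,0,0,0]])

```text
t: 4.03
ee_pos: [0.5211, -0.137, 0.1099]
ee_rot: [0.938, 0.348, 0.002, 0.001]
force: [0.1, -0.6, -0.1]
opening: -0.0
```

```bash
cat > look.py <<'E'
from h import *
import sys
im=imaging.get_image("top"); cv2.imwrite("pics/%s.png"%sys.argv[1],cv2.resize(im["frame"][140:310,190:400],(741,600)))
hsv=cv2.cvtColor(im["frame"],cv2.COLOR_BGR2HSV)
s=observe(); print(s["t"],s["ee_pos"],s["ee_rot"],s["force"])
# orange tab estimate by depth points
m=cv2.inRange(hsv,(5,120,90),(14,255,255)); vs,us=np.nonzero(m)
p=np.array([pt(im,u,v) for u,v in zip(us,vs) if im["depth"][v,u]>0]); 
k=(np.hypot(*(p[:,:2]-AX).T)<.1)&(p[:,2]>.1); c=p[k].mean(0); d=c[:2]-AX
print(k.sum(),c,"q deg",(np.degrees(np.arctan2(d[1],d[0]))+73.5+180)%360-180)
E
python3 look.py t1; python3 - <<'E'
from h import *
arc(-138.5,-143.5,.062,.022,.107,1)
E
```

```text
4.075 [ 0.5213 -0.1372  0.1099] [0.9374 0.3482 0.0021 0.0014] [0.9788 0.9779 0.3808]
38 [ 0.5245 -0.103   0.1238] q deg -69.62394138916778
to start [0.0004 0.0015 0.0029]
[-0.0017 -0.0055  0.    ] 5.0
```

View pics/t1.png

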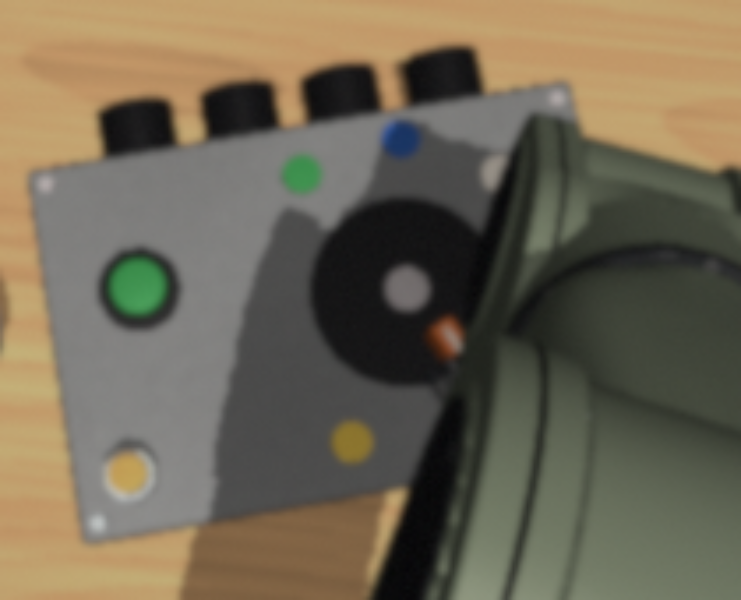

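send_rows(increments=[[0,-0.0015,-0.006,0.001,5],[0,0,0,0,0]])

```text
t: 4.32
ee_pos: [0.5166, -0.1336, 0.109]
ee_rot: [0.951, 0.308, 0.002, 0.001]
force: [0.5, -0.1, -0.4]
opening: 0.0
```

send_rows(increments=[[0,-0.0015,-0.006,0.001,5],[0,0,0,0,0]])

```text
t: 4.58
ee_pos: [0.5123, -0.13, 0.108]
ee_rot: [0.963, 0.269, 0.003, 0.001]
force: [0.5, 0.7, 0.5]
opening: -0.0001
```

```bash
python3 look.py t2; python3 - <<'E'
from h import *
im=imaging.get_image("scene"); cv2.imwrite("pics/s2.png",cv2.resize(im["frame"][150:250,150:300],(800,533),interpolation=cv2.INTER_CUBIC))
E
```

```text
4.625 [ 0.5125 -0.1302  0.108 ] [0.963  0.2693 0.0027 0.0014] [ 0.9656  0.0895 -0.3506]
1 [ 0.5244 -0.09    0.1238] q deg -88.967672358183
```

View pics/s2.png

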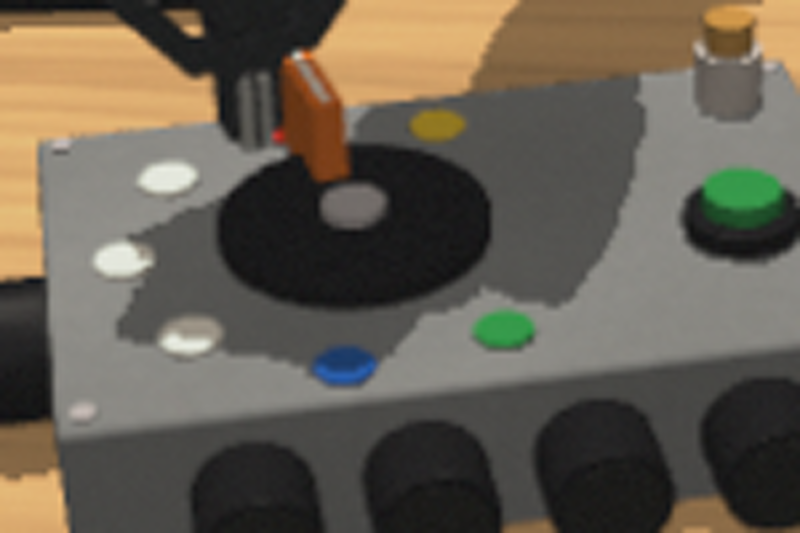

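send_rows(increments=[[0,-0.0015,-0.006,0.001,5],[0,-0.0015,-0.006,0.001,5],[0,-0.0015,-0.006,0.001,5],[0,-0.0015,-0.006,0.001,5]])

```text
t: 5.18
ee_pos: [0.4992, -0.1142, 0.1047]
ee_rot: [0.995, 0.097, 0.005, 0.003]
force: [0.1, -4.8, 3.1]
opening: 0.0001
```

send_rows(increments=[[0,-0.0015,-0.006,0.001,5],[0,-0.0015,-0.006,0.001,5],[0,0,0,0,0]])

```text
t: 5.55
ee_pos: [0.495, -0.1037, 0.1028]
ee_rot: [1.0, 0.011, 0.006, 0.003]
force: [-0.7, -0.7, -0.3]
opening: -0.0
```

```bash
python3 look.py t3; python3 - <<'E'
from h import *
s=observe(); d=s["ee_pos"][:2]-AX; print(np.hypot(*d),np.degrees(np.arctan2(d[1],d[0])))
E
```

```text
5.6 [ 0.4951 -0.1041  0.1029] [0.9999 0.011  0.0058 0.0031] [ 0.1675 -0.044   0.5663]
0 [nan nan nan] q deg nan
0.06386186702892734 -158.33886603756397look.py:9: RuntimeWarning: Mean of empty slice.
  k=(np.hypot(*(p[:,:2]-AX).T)<.1)&(p[:,2]>.1); c=p[k].mean(0); d=c[:2]-AX
  ret = um.true_divide(
```

send_rows(increments=[[0,0,0.015,0,0],[0,0,0.005,-0.05,0],[0,0,0,-0.05,0],[0,0.015,-0.05,-0.01,0],[0,0.015,-0.05,0,0],[0,0.015,-0.05,0,0],[0,0,-0.05,0,0],[0,0,0,0,0]])

```text
t: 6.6
ee_pos: [0.5369, 0.0714, 0.2163]
ee_rot: [1.0, 0.015, 0.007, 0.006]
force: [0.7, -0.4, -0.7]
opening: -0.0001
```

```bash
python3 look.py t4; python3 - <<'E'
from h import *
print(rel([.5364,.0863,.2]))
im=imaging.get_image("scene"); cv2.imwrite("pics/s4.png",cv2.resize(im["frame"][130:250,150:330],(800,533),interpolation=cv2.INTER_CUBIC))
E
```

```text
6.65 [0.5372 0.069  0.2165] [0.9999 0.013  0.007  0.0062] [ 0.0273  0.0145 -0.6233]
82 [ 0.4996 -0.0661  0.1216] q deg -121.21743496829367
[-0.0006 -0.0175  0.0163]
```

View pics/s4.png

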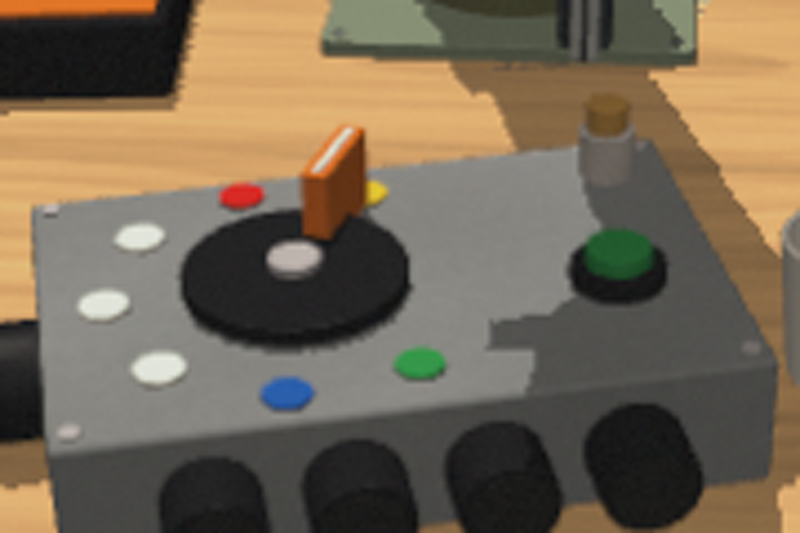

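send_rows(increments=[[0,0,-0.0175,0.02,0],[0,0,0,0.04,0],[0,0,0,0.03,0],[0,0,0,0.005,0],[0,0,0,0,0]])

```text
t: 7.32
ee_pos: [0.5405, 0.0748, 0.1209]
ee_rot: [1.0, 0.009, 0.009, 0.008]
force: [0.4, -0.4, 0.5]
opening: -0.0001
```

```bash
python3 - <<'E'
from h import *
print(observe()["ee_pos"],observe()["force"],rel([.5364,.0863,.104]))
E
```

```text
[0.5405 0.0748 0.1209] [ 0.3582 -0.3822  0.5302] [-0.0042 -0.0119  0.0167]
```

send_rows(increments=[[0,-0.004,-0.012,0,0],[0,0,0,0,0]])

```text
t: 7.58
ee_pos: [0.5368, 0.0873, 0.1225]
ee_rot: [1.0, 0.008, 0.01, 0.007]
force: [-0.6, -0.5, 0.3]
opening: -0.0002
```

```bash
python3 - <<'E'
from h import *
print(observe()["ee_pos"],observe()["force"],rel([.5364,.0863,.104]))
E
```

```text
[0.5368 0.0873 0.1225] [-0.5833 -0.4702  0.3064] [-0.0007  0.0007  0.0185]
```

send_rows(increments=[[0,0,0,0.008,0],[0,0,0,0.006,0],[0,0,0,0.004,0],[0,0,0,0.003,0]])

```text
t: 8.07
ee_pos: [0.5376, 0.0873, 0.1013]
ee_rot: [1.0, 0.009, 0.011, 0.007]
force: [-9.2, 1.4, 49.8]
opening: -0.0003
```

send_rows(increments=[[0,0,0,0.003,0],[0,0,0,0.003,0]])

```text
t: 8.32
ee_pos: [0.5379, 0.0873, 0.1006]
ee_rot: [1.0, 0.008, 0.012, 0.006]
force: [-24.9, 0.7, 89.2]
opening: 0.0
```

```bash
python3 - <<'E'
from h import *
print(observe()["ee_pos"],observe()["force"],rel([.5364,.0863,.104]))
E
```

```text
[0.5379 0.0873 0.1006] [-24.8845   0.6547  89.1784] [-0.0014  0.001  -0.0035]
```

send_rows(increments=[[0,0,0,-0.003,0]])

```text
t: 8.45
ee_pos: [0.5376, 0.0873, 0.1045]
ee_rot: [1.0, 0.008, 0.012, 0.006]
force: [-1.9, -0.3, 3.6]
opening: 0.0002
```

send_rows(increments=[[0,0,0,-0.002,0]])

```text
t: 8.57
ee_pos: [0.5376, 0.0873, 0.1069]
ee_rot: [1.0, 0.008, 0.012, 0.006]
force: [-0.3, -0.1, 1.3]
opening: 0.0
```

send_rows(increments=[[0,0,0,-0.002,0]])

```text
t: 8.7
ee_pos: [0.5375, 0.0872, 0.1088]
ee_rot: [1.0, 0.008, 0.012, 0.006]
force: [-0.3, -0.0, -0.4]
opening: 0.0001
```

send_rows(increments=[[0,0,0,-0.002,0]])

```text
t: 8.82
ee_pos: [0.5375, 0.0871, 0.1107]
ee_rot: [1.0, 0.008, 0.012, 0.006]
force: [0.2, -0.6, -0.3]
opening: -0.0002
```

send_rows(increments=[[0,0,0,-0.05,0],[0,0,0,-0.05,0],[0,-0.04,0,-0.02,0],[0,-0.04,0,0,0],[0,0,0,0,0]])

```text
t: 9.45
ee_pos: [0.4523, 0.0867, 0.2316]
ee_rot: [1.0, 0.008, 0.012, 0.006]
force: [-0.2, 0.8, 0.2]
opening: -0.0001
```

```bash
python3 look.py t5; python3 - <<'E'
from h import *
im=imaging.get_image("scene"); cv2.imwrite("pics/s5.png",cv2.resize(im["frame"][110:290,100:370],(800,533),interpolation=cv2.INTER_CUBIC))
a=im["frame"]; b=imaging.get_image("top"); 
for n,u,v in(("coup",354,428),("tape",630,335),("start",357,346)): print(n,P(b,u,v))
E
```

```text
9.5 [0.4536 0.0868 0.2316] [0.9999 0.0079 0.0121 0.0062] [ 0.433   0.0428 -0.0511]
84 [ 0.4997 -0.066   0.1212] q deg -121.34357102624642
coup [0.409  0.0424 0.6201]
tape [ 0.6017 -0.3053  0.0612]
start [0.4645 0.0491 0.5925]
```

View pics/s5.png

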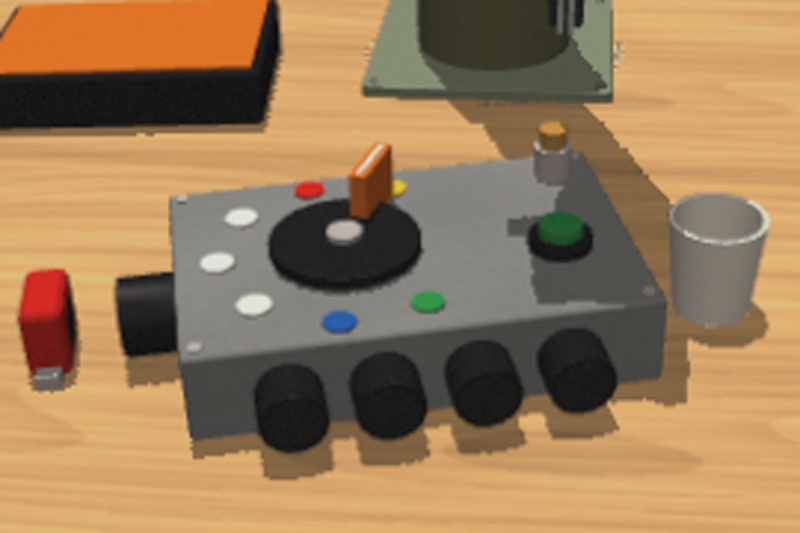

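The pointer is at yellow (tab at 370,180, yellow tag at 398,188). The button is back out (560,230), and the tape, tub and coupler stand where they were. The gripper is clear, so I'm handing in.

```bash
python3 -c "
from bench import bot; print(bot.sign_off())"
```

```text
the job is handed in; nothing more can be done
None
```

The dial's pointer is at the yellow tag and the start button was then pressed fully in and came back out. I handed the job in at about 9.5 s with the gripper clear of everything.

- **Dial:** With the fingers shut, I pushed the tab clockwise in two clicks, from -40 to -80 and then to -120 degrees. It was never pinched. The top camera put the dial at about -121 degrees both before and after the button press, and the picture shows the pointer at yellow.
- **Button:** I pressed it after the dial had clicked to rest. The press ended against the bottom stop at about 89 N vertical (about 93 N in all). That was harder than needed, since 5 N is enough, but below the 120 N wrist limit. I don't expect the 40 N limit to apply, because only the fingertips touched the button. As I lifted off, the force fell from 3.6 N to 1.3 N to zero over about 4 mm, as the spring should, and the last picture shows the button out.
- **Things standing around:** The tape measure's position came out the same within 1 mm. I checked the tub and coupler only by eye in the last scene picture, because the arm hid the coupler from the top camera. Both looked unmoved.

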